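# Put a charged counting chamber under the microscope

### The arm

A 6-joint arm with a two-finger parallel gripper is mounted at the origin on the work surface. World frame = base frame: x ahead of the robot, y to its left, z up, the work surface at z = 0. Lengths are in m, angles in rad, forces in N, time in s.
With the tool pointing down it reaches from about 0.275 to 0.775 m from the base axis. Payload 14.6 kg.
Tool frame: the origin (TCP) lies between the finger pads; the fingertips stand 17 mm ahead of it and the grasp point (between the pads) lies 2 mm behind it; z points along the fingers, y is the line along which they close (so a half turn about z gives the same grasp; the last joint's range is limited). The gripper opens to 85 mm and grips with 20 to 120 N. Pads are 22 mm wide; open, the fingers measure 114 mm over their backs; the gripper's body (76 mm by 85 mm) begins 54 mm behind the grasp point. The pads swing forward as they close: fully open they stand 13 mm farther back than shut.
Start: joints at [0.969, 0.263, -0.048, 1.259, 0, 1.415], TCP at [0.227, 0.473, 0.221] pointing down, gripper open.
Joint ranges: [-2.65, 2.65], [-0.89, 1.7], [-1.18, 1.37], [-2.13, 2.11], [-1.35, 1.29], [-3.14, 3.14]. Speed limits (rad/s): [1.89, 1.89, 2.57, 2.79, 3.14, 3.14].

### API

Orientations are given as a 3x3 rotation matrix whose columns are the frame's x, y, z axes.
In Python, from rig import ctrl, viewer, workorder gives the robot as it stands.
- The arm moves only by the tool servo_tool, never from a script. Its argument "increments" is a list of rows, each a list of 3 entries, a list of its own where there are three numbers: the shift along the world's x, y, z in m, then the turn about the world's z in rad, then the opening, from 0 (shut) to 1 (fully open). A call has 1 to 20 rows; each row is the pose to reach, as a shift and turn from the pose commanded when the call began; what a row does not reach only later rows make up. A row lasts 1/8 s, in which the tool goes at most 62.5 mm and 10.7 degrees, less where a joint would pass 70% of its speed; a pose out of reach is approached as far as the arm can. A call with a gripper value outside its range is refused whole. The fingers move at their own pace and stop on an object; "squeeze" is the grip in N (left out, the last holds). Time passes only in rows, so rows that repeat a pose let the fingers close. It gives the time, the measured TCP pose, the force, the opening and the grip force at its end, in the units of the state.
- ctrl.read_state(): the state, without advancing time (a new reading comes with each control period).
- viewer.capture(name): name is "scene" or "top"; returns (picture, depth): 480x640x3 uint8, red, green, blue; 480x640 float32, m along the optical axis (not along the pixel's ray), 0 where there is no reading.
- viewer.camera_info(name): a dict with "fx", "fy", "cx", "cy" (pixels), "R" (3x3) and "t" (3): a world point X has camera coordinates R X + t. Camera axes: x right, y down, z forward; pixel columns grow to the right and rows downward; lengths in m; the calibration is good to about 2 mm. A picture is of the moment at which its call begins. camera_info takes no time and is no camera call.
- workorder.sign_off(): hands the job in; it is judged then, once.
The state is a dict: "t": time; "joint_pos": joint angles; "qd": joint speeds; "tau": joint torques, N m; "ee_pos": TCP position; "ee_rot": TCP orientation; "ft_force": force on the tool from outside, world axes, zero at the start; "ft_torque": the same for the moment, N m; "width": finger opening in m; "finger_force": force on a finger pad.
Only numpy, scipy, OpenCV 4.12 (cv2) and the standard library are available. Lean on these libraries where they do the work, as an engineer would, in place of code of your own. Each camera call takes 0.05 s, during which the arm holds its last target. There are 200 camera calls.

### The job

The glass counting chamber resting on the ribbed tray is charged and its cells have settled: set it up on the microscope for counting. Swing the stage's clip open, lift the chamber off the tray and, keeping it level and gripping it lightly, lay it gently on the stage in the corner of the specimen holder; then let go and swing the clip back until it rests gently against the chamber's corner and holds it in place. Do not knock the objectives or disturb the other things on the bench.

Things in the scene. Friction and masses are not known exactly. Their poses are not given: they have to be found in the camera images.
- chamber: Fragile glass counting chamber, plate 76 (x) x 35 (y) x 4 (z) mm, about 30 g, dark H-shaped groove, frosted ends; origin at the centre of its underside, x along its length, z up. Starts level on the tray's ribs, its -x end towards the microscope. All contact forces on it together (both fingers added) must stay under 40 N: grip with 3 to 10 N. Must not tilt over 15 degrees.
- tray: Low grey tray, fixed, 120 (x) x 84 (y) mm, rim 8 mm high, floor 3 mm. Two cross ribs at x = -12 and 26 mm, 24 mm wide in y, hold the chamber's underside 11 mm above the table, roughly in the tray's middle and along its x, with 8 mm of air under its -x end. Origin at the centre of the underside. It may have swapped places with the slide folder.
- seat (a point): Where the centre of the chamber's underside belongs: on the top of the stage's raised insert plate (154 mm above the table; 70 x 24 mm in x and y, 4 mm proud of the stage), on the optical axis. x points to the holder's claw, y to the column, z up; the chamber's x goes along this x. Black stage: x -92 to 92, y -70 to 75. Laid up to 3 mm short of claw and 2 of stop is near enough: the clip pushes it home.
- holder_corner (a point): Inner corner of the steel holder (10 mm over the stage), at (38, 17.5, 0) mm from seat, same axes: claw's face at x = 38 (y -7 to 18), back stop's face at y = 17.5 (x -4 to 48). From x = -60 to -4 the holder is set back to y = 47, leaving room for a finger behind a chamber gripped across its width about 24 mm to -x of its middle, tips 1 to 3 mm below its underside.
- clip (a joint): Angle (rad) of the flat steel sickle-shaped clip that turns level, just above the stage, about clip_pivot: 0 at its inner stop, growing to 1.1 as it swings open (clockwise from above, away from the optical axis). Stiff (0.02 N m): it stays where left. Starts nearly shut, its tip inside the chamber's place; at 0.6 or more it is out of the way; with the chamber home the tip meets its near front corner at 0.12.
- clip_pivot (a point): The clip's vertical axis at seat's height, at (-66, 24, 0) mm from seat, same axes. The boss on it is 17 mm in diameter and rises 10.5 mm over seat's height.
- clip_pin (a point): Upright aluminium thumb pin, 10 mm in diameter, by which the clip is swung (pinched or pushed): point on its axis 16 mm above seat; its top is 24 mm above seat. At joint 0 it is (-11, -26) mm from clip_pivot in seat's axes, at 0.6 about (-24, -15). Higher than 11 mm over seat it stands free all round.
- nosepiece: Nosepiece with three steel objectives, fixed, not to be struck (over 5 N); origin on the table under the optical axis. The short objective on the axis is 24 mm in diameter, its tip 54 mm above seat; the nosepiece, 64 mm in diameter, begins 104 mm above, the head arm (76 mm wide) 118 mm above: over the stage the tool must lean back, to -x of seat, by about 30 to 40 degrees.
- microscope: White clinical microscope, fixed, 439 mm high; origin on the table under the optical axis, axes as seat. Foot 180 x 260 mm (y -95 to 165), column at y = 97 to 163; eye tubes reach out to y = -140, more than 320 mm above the table, x -52 to 52.
- slide_folder: Flat cardboard folder with three stained slides, 120 x 84 x 5 mm, fixed, not needed.
- dropper: Bystander: small clear dropper bottle, 26 mm in diameter, 78 mm high; origin under its middle.
- oil_bottle: Bystander: square amber bottle with a black cap, 30 mm wide, 66 mm high.
- pot_a: Bystander: specimen pot with red cap, 55 mm in diameter, 65 mm high.
- tally_counter: Bystander: steel hand tally counter, 44 mm in diameter, 30 mm high.
Mind the look-alikes: they are no part of the job. There is more than one size of the chamber; the one meant has the size given above.

How it is judged:
By the outcome, as a careful person would: the job done as asked, in the order asked, and still so for the second after the job is handed in, with the robot touching nothing.
It also fails if it takes over 70 s, if anything falls off the work surface, if the arm or the gripper's body presses on something with over 40 N, if the wrist force passes 120 N, or if a joint passes its speed limit or range.

## Working session

There is one attempt and no reset: what is moved stays moved. The work goes in short steps, Python scripts to look and compute and a tool call to move; the robot and the scene stay as the last step left them, time stands still between calls to the robot, and variables do not carry over. Pictures are saved under pics/ and viewed, at most 10 in all, crops included, and the job is handed in when it is done.

Besides the shell and the picture viewer there is one more tool, called after "Emit:" as a command line: name --argument value ..., lists and objects as JSON in quotes. servo_tool: Moves the arm, as the interface text tells. Its arguments: {"type":"object","properties":{"increments":{"type":"array"},"squeeze":{"type":"number"}},"required":["increments"]}

```bash
ls -la; mkdir -p pics; python3 - <<'E'
from rig import ctrl, viewer, workorder
import cv2, numpy as np
s=ctrl.read_state(); print({k:np.round(v,4).tolist() for k,v in s.items()})
for n in ("scene","top"):
    p,d=viewer.capture(n); cv2.imwrite(f"pics/{n}0.png",p[:,:,::-1]); np.save(f"pics/{n}0.npy",d)
    c=viewer.camera_info(n); print(n,{k:np.round(v,4).tolist() for k,v in c.items()})
E
```

```text
total 12
drwxr-xr-x  3 agent agent 4096 Dec  2 14:17 .
drwxr-xr-x 23 root  root  4096 Dec  2 14:17 ..
drwxr-xr-x  2 agent agent 4096 Dec  2 14:17 pics
{'t': 0.0, 'joint_pos': [0.9687, 0.2635, -0.0489, 1.2594, 0.0, 1.4155], 'qd': [0.0014, 0.0016, 0.0004, 0.0015, 0.0009, -0.0016], 'tau': [-0.0024, -63.7607, 38.4571, 0.0136, -0.0003, -0.0], 'ee_pos': [0.2267, 0.4732, 0.2206], 'ee_rot': [[-0.9018, 0.4321, -0.0006], [0.4321, 0.9018, -0.0008], [0.0002, -0.001, -1.0]], 'ft_force': [1.0817, -0.6854, 0.2425], 'ft_torque': [-0.0155, 0.0023, 0.0519], 'finger_force': 0.0, 'width': 0.0856}
scene {'fx': 617.5445, 'fy': 617.5445, 'cx': 306.1902, 'cy': 237.2367, 'R': [[0.8554, 0.5178, 0.0152], [0.3162, -0.4988, -0.807], [-0.4102, 0.6951, -0.5904]], 't': [-0.4838, -0.124, 1.8647]}
top {'fx': 464.6102, 'fy': 464.6102, 'cx': 321.9797, 'cy': 242.7191, 'R': [[-0.0129, -0.9999, -0.001], [-0.9928, 0.013, -0.1194], [0.1194, -0.0006, -0.9928]], 't': [-0.0623, 0.6113, 1.1585]}
```

View pics/scene0.png

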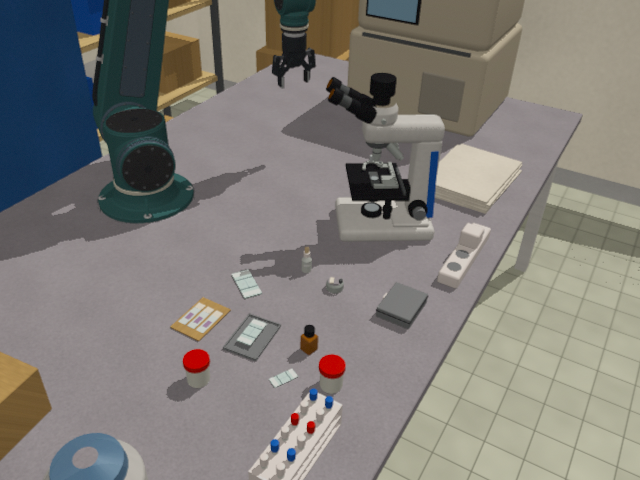

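View pics/top0.png

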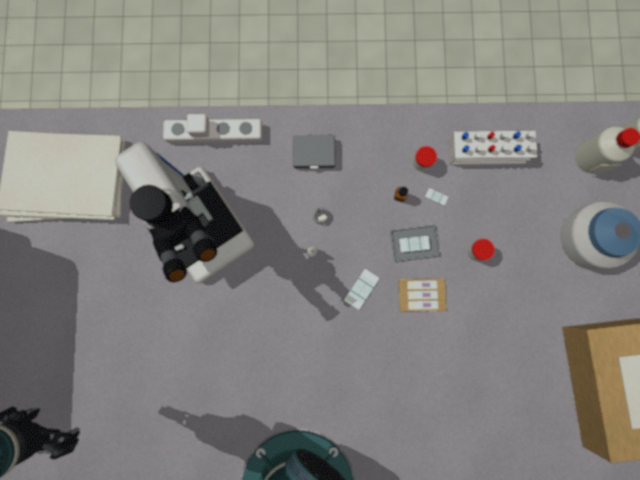

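The scene view shows the microscope at (385,170), with its stage at about (375,182). The ribbed grey tray with the chamber is at (252,336) and the folder at (200,318). Loose look-alikes lie at (246,284) and (284,378). In the top view the tray is at (415,243) and the microscope stage at about (205,210).

Next I'll measure the poses from depth. I'll also make a small free-air move to see how the tool servo behaves.

Emit:
servo_tool --increments '[[[0,0,0.02],0.1,1.0]]'

```text
t: 0.22
ee_pos: [0.2264, 0.4728, 0.2401]
ee_rot: [[-0.941, 0.338, -0.002], [0.338, 0.941, -0.002], [0.001, -0.003, -1.0]]
ft_force: [-0.9, 0.4, 0.6]
width: 0.0853
finger_force: 0.0
```

The microscope's seat comes out near (0.638, 0.230), with its x axis at about -56°. The tool has to lean back over the stage, but the documented turn is about z only. I'll check whether the turn entry also takes a rotation vector, using zeros in free air.

Emit:
servo_tool --increments '[[[0,0,0],[0,0,0],1.0]]'

```text
invalid input at $.increments[0][1]: expected a number
```

```bash
python3 - <<'E'
from h import *
for n in ("scene","top"):
    d=np.load(f"pics/{n}0.npy"); P=cloud(d,viewer.camera_info(n))
    for u,v in ((430,90),(360,60),(510,80),(320,70),(300,55),(480,180)): print(n,(u,v),P[v,u].round(3))
    m=(d>0)&(P[...,2]>.1)&(P[...,0]>.05)&(P[...,0]<.75)&(P[...,1]>.42)
    q=P[m]; print(np.round([q.min(0),q.max(0)],2), np.histogram2d(q[:,0],q[:,1],bins=[[0,.2,.4,.6,.8],[.4,.6,.8,1,1.2,1.5,2]])[0])
E
```

```text
scene (430, 90) [0.532 0.898 0.145]
scene (360, 60) [0.249 0.899 0.196]
scene (510, 80) [0.714 1.292 0.09 ]
scene (320, 70) [-0.09   1.201 -0.011]
scene (300, 55) [0.245 0.483 0.339]
scene (480, 180) [0.843 0.567 0.043]
[[0.17 0.42 0.1 ]
 [0.75 2.19 0.52]] [[  66.    0.   32.    0.    0.    0.]
 [2119.    0. 3861.    0.    0.    0.]
 [   0.    0. 5633.    0.    0.    0.]
 [   0.    0. 4255. 1324.  588.    0.]]
top (430, 90) [ 1.387 -0.562 -0.756]
top (360, 60) [ 1.528 -0.252 -0.748]
top (510, 80) [ 1.423 -0.917 -0.744]
top (320, 70) [ 1.485 -0.072 -0.751]
top (300, 55) [ 1.553  0.017 -0.744]
top (480, 180) [ 0.78  -0.499 -0.002]
[[0.19 0.42 0.24]
 [0.27 0.54 0.49]] [[  52.    0.    0.    0.    0.    0.]
 [2575.    0.    0.    0.    0.    0.]
 [   0.    0.    0.    0.    0.    0.]
 [   0.    0.    0.    0.    0.    0.]]
```

A rotation vector is refused. I'll test how the arm behaves at its reach limit in free air, going straight up.

Emit:
servo_tool --increments '[[[0,0,0.6],0,1.0],[[0,0,0.6],0,1.0],[[0,0,0.6],0,1.0],[[0,0,0.6],0,1.0],[[0,0,0.6],0,1.0],[[0,0,0.6],0,1.0],[[0,0,0.6],0,1.0],[[0,0,0.6],0,1.0],[[0,0,0.6],0,1.0],[[0,0,0.6],0,1.0]]'

```text
t: 1.48
ee_pos: [0.2025, 0.421, 0.5341]
ee_rot: [[-0.94, 0.339, 0.031], [0.34, 0.939, 0.047], [-0.013, 0.055, -0.998]]
ft_force: [0.9, -0.3, -0.5]
width: 0.0851
finger_force: 0.0
```

```bash
python3 -c "
from h import *
s=ctrl.read_state(); print(s['t'],np.round(s['joint_pos'],3),np.round(s['ee_pos'],4)); print(np.round(s['ee_rot'],3))"
```

```text
1.475 [9.460e-01 2.750e-01 8.690e-01 2.109e+00 2.000e-03 1.293e+00] [0.2025 0.421  0.5341]
[[-0.94   0.339  0.031]
 [ 0.34   0.939  0.047]
 [-0.013  0.055 -0.998]]
```

Emit:
servo_tool --increments '[[[0,0,0],0,1.0],[[0,0,0],0,1.0]]'

```text
t: 1.72
ee_pos: [0.203, 0.4218, 0.534]
ee_rot: [[-0.94, 0.339, 0.031], [0.34, 0.939, 0.047], [-0.013, 0.055, -0.998]]
ft_force: [-0.3, -0.5, 0.3]
width: 0.0853
finger_force: 0.0
```

Emit:
servo_tool --increments '[[[0,0,-0.2],0,1.0],[[0,0,-0.2],0,1.0],[[0,0,-0.2],0,1.0],[[0,0,-0.2],0,1.0],[[0,0,-0.2],0,1.0]]'

```text
t: 2.35
ee_pos: [0.2018, 0.4201, 0.3319]
ee_rot: [[-0.94, 0.339, 0.028], [0.34, 0.939, 0.043], [-0.012, 0.05, -0.999]]
ft_force: [0.3, -0.6, 1.7]
width: 0.0853
finger_force: 0.0
```

The pose reached, including its tilt, becomes the base for the next call, so I can build up the lean at the wrist-pitch limit in free air. First I'll yaw so the closing axis ends up perpendicular to the lean.

Emit:
servo_tool --increments '[[[0,0,0.9],1.375,1.0],[[0,0,0.9],1.375,1.0],[[0,0,0.9],1.375,1.0],[[0,0,0.9],1.375,1.0],[[0,0,0.9],1.375,1.0],[[0,0,0.9],1.375,1.0],[[0,0,0.9],1.375,1.0],[[0,0,0.9],1.375,1.0],[[0,0,0.9],1.375,1.0],[[0,0,0.9],1.375,1.0]]'

```text
t: 3.6
ee_pos: [0.1708, 0.3804, 0.5508]
ee_rot: [[-0.521, -0.854, -0.007], [-0.851, 0.518, 0.089], [-0.072, 0.052, -0.996]]
ft_force: [0.8, -0.7, 0.0]
width: 0.0854
finger_force: 0.0
```

Emit:
servo_tool --increments '[[[-0.15,-0.2,0.9],0,1.0],[[-0.15,-0.2,0.9],0,1.0],[[-0.15,-0.2,0.9],0,1.0],[[-0.15,-0.2,0.9],0,1.0]]'

```text
t: 4.1
ee_pos: [0.1217, 0.3262, 0.5748]
ee_rot: [[-0.518, -0.855, 0.022], [-0.847, 0.516, 0.129], [-0.121, 0.048, -0.991]]
ft_force: [0.5, 0.6, 0.5]
width: 0.0851
finger_force: 0.0
```

```bash
python3 -c "
from h import *
s=ctrl.read_state(); print(s['t'],np.round(s['joint_pos'],3),np.round(s['ee_pos'],4)); print(np.round(s['ee_rot'],3))"
```

```text
4.1 [ 0.926  0.037  0.692  2.11   0.059 -0.095] [0.1217 0.3262 0.5748]
[[-0.518 -0.855  0.022]
 [-0.847  0.516  0.129]
 [-0.121  0.048 -0.991]]
```

Emit:
servo_tool --increments '[[[0,0,1.0],0,1.0],[[0,0,1.0],0,1.0],[[0,0,1.0],0,1.0]]'

```text
t: 4.47
ee_pos: [0.1165, 0.3318, 0.593]
ee_rot: [[-0.516, -0.855, 0.054], [-0.838, 0.516, 0.174], [-0.177, 0.044, -0.983]]
ft_force: [0.6, -0.3, 0.7]
width: 0.0853
finger_force: 0.0
```

Emit:
servo_tool --increments '[[[0.1,0.2,1.0],0,1.0],[[0.1,0.2,1.0],0,1.0],[[0.1,0.2,1.0],0,1.0]]'

```text
t: 4.85
ee_pos: [0.1274, 0.3653, 0.6099]
ee_rot: [[-0.512, -0.855, 0.083], [-0.828, 0.517, 0.22], [-0.231, 0.044, -0.972]]
ft_force: [0.2, 0.3, 0.5]
width: 0.0859
finger_force: 0.0
```

Emit:
servo_tool --increments '[[[0,0,1.0],0,1.0],[[0,0,1.0],0,1.0],[[0,0,1.0],0,1.0]]'

```text
t: 5.22
ee_pos: [0.1203, 0.3618, 0.6311]
ee_rot: [[-0.506, -0.855, 0.114], [-0.813, 0.517, 0.269], [-0.289, 0.044, -0.956]]
ft_force: [0.4, -0.0, -0.0]
width: 0.0852
finger_force: 0.0
```

```bash
python3 -c "
from h import *
s=ctrl.read_state(); print(s['t'],np.round(s['joint_pos'],3),np.round(s['ee_pos'],4)); print(np.round(s['ee_rot'],3))"
```

```text
5.225 [ 0.994  0.055  0.885  2.109  0.051 -0.019] [0.1203 0.3618 0.6311]
[[-0.506 -0.855  0.114]
 [-0.813  0.517  0.269]
 [-0.289  0.044 -0.956]]
```

Emit:
servo_tool --increments '[[[0.1,0.15,1.0],0.16,1.0],[[0.1,0.15,1.0],0.16,1.0],[[0.1,0.15,1.0],0.16,1.0]]'

```text
t: 5.6
ee_pos: [0.126, 0.3876, 0.6456]
ee_rot: [[-0.369, -0.924, 0.098], [-0.865, 0.38, 0.329], [-0.341, 0.036, -0.939]]
ft_force: [0.3, 0.0, 0.5]
width: 0.0857
finger_force: 0.0
```

Emit:
servo_tool --increments '[[[0.1,0.15,1.0],0,1.0],[[0.1,0.15,1.0],0,1.0],[[0.1,0.15,1.0],0,1.0]]'

```text
t: 5.98
ee_pos: [0.1312, 0.4068, 0.6645]
ee_rot: [[-0.36, -0.925, 0.125], [-0.845, 0.38, 0.376], [-0.395, 0.029, -0.918]]
ft_force: [-0.1, -0.5, -0.3]
width: 0.0852
finger_force: 0.0
```

Emit:
servo_tool --increments '[[[0.1,0.1,1.0],0,1.0],[[0.1,0.1,1.0],0,1.0],[[0.1,0.1,1.0],0,1.0]]'

```text
t: 6.35
ee_pos: [0.1366, 0.4141, 0.6845]
ee_rot: [[-0.351, -0.924, 0.152], [-0.822, 0.382, 0.422], [-0.448, 0.023, -0.894]]
ft_force: [-0.0, 0.6, -0.4]
width: 0.0853
finger_force: 0.0
```

```bash
python3 -c "
from h import *
s=ctrl.read_state(); print(s['t'],np.round(s['joint_pos'],3),np.round(s['ee_pos'],4)); print(np.round(s['ee_rot'],3))"
```

```text
6.35 [ 0.993  0.124  1.116  2.109  0.104 -0.157] [0.1366 0.4141 0.6845]
[[-0.351 -0.924  0.152]
 [-0.822  0.382  0.422]
 [-0.448  0.023 -0.894]]
```

Emit:
servo_tool --increments '[[[0.1,0.1,1.0],0.1,1.0],[[0.1,0.1,1.0],0.1,1.0],[[0.1,0.1,1.0],0.1,1.0]]'

```text
t: 6.72
ee_pos: [0.1369, 0.4237, 0.7016]
ee_rot: [[-0.262, -0.955, 0.136], [-0.826, 0.295, 0.48], [-0.499, 0.013, -0.867]]
ft_force: [-0.1, 0.3, -0.4]
width: 0.0855
finger_force: 0.0
```

Emit:
servo_tool --increments '[[[0.1,0.1,1.0],0,1.0],[[0.1,0.1,1.0],0,1.0],[[0.1,0.1,1.0],0,1.0]]'

```text
t: 7.1
ee_pos: [0.1379, 0.4307, 0.722]
ee_rot: [[-0.252, -0.954, 0.16], [-0.798, 0.298, 0.524], [-0.548, 0.004, -0.836]]
ft_force: [0.1, -0.0, 0.2]
width: 0.0851
finger_force: 0.0
```

Emit:
servo_tool --increments '[[[0.1,0.1,1.0],0,1.0],[[0.1,0.1,1.0],0,1.0],[[0.1,0.1,1.0],0,1.0]]'

```text
t: 7.48
ee_pos: [0.1398, 0.435, 0.7421]
ee_rot: [[-0.242, -0.953, 0.184], [-0.767, 0.304, 0.566], [-0.595, -0.004, -0.804]]
ft_force: [-0.3, 1.0, 0.2]
width: 0.0853
finger_force: 0.0
```

```bash
python3 -c "
from h import *
s=ctrl.read_state(); print(s['t'],np.round(s['joint_pos'],3),np.round(s['ee_pos'],4)); print(np.round(s['ee_rot'],3))"
```

```text
7.475 [ 0.969  0.148  1.303  2.109  0.17  -0.241] [0.1398 0.435  0.7421]
[[-0.242 -0.953  0.184]
 [-0.767  0.304  0.566]
 [-0.595 -0.004 -0.804]]
```

```bash
python3 - <<'E'
from h import *
p,d=viewer.capture("scene"); np.save("pics/scene1.npy",d); c=viewer.camera_info("scene")
q=cv2.resize(p[150:210,335:415],None,fx=7,fy=7,interpolation=cv2.INTER_CUBIC)
S=np.array([.638,.230,.154]); a=np.radians(-56.3); ex=np.array([np.cos(a),np.sin(a),0]); ey=np.array([-np.sin(a),np.cos(a),0])
for x,y,z,col in ((0,0,0,(255,0,0)),(38,17.5,6,(0,255,0)),(-66,24,10.5,(0,0,255)),(-77,-2,24,(255,255,0)),(92,-70,0,(255,0,255)),(-92,-70,0,(255,0,255)),(92,75,0,(255,0,255))):
    u=proj(S+ex*x/1e3+ey*y/1e3+np.array([0,0,z/1e3]),c)[0]; print(x,y,u.round(1)); cv2.circle(q,tuple(int(v) for v in (u-[335,150])*7+3),4,col,-1)
cv2.imwrite("pics/s1.png",q[:,:,::-1])
E
```

```text
0 0 [373.9 177.7]
38 17.5 [382.6 183. ]
-66 24 [379.7 162.2]
-77 -2 [370.3 156.1]
92 -70 [351.7 196.2]
-92 -70 [345.  161.2]
92 75 [407.4 195.6]
```

View pics/s1.png

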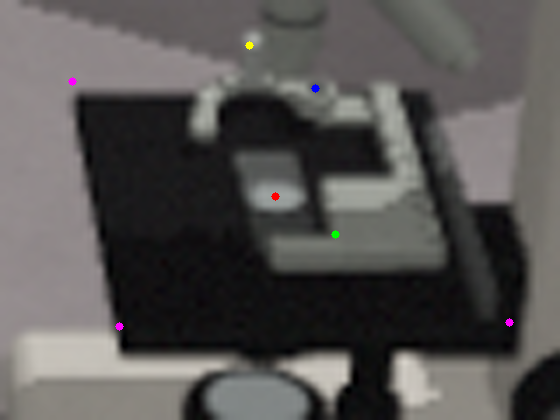

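The crop shows the stage outline, the insert with its bright centre at (275,196) px, the steel corner at about (322,233) px, the clip arc, and the pin tip at about (252,38) px. My model is within about 3 mm of these. I'll refine the seat by fitting model edges to the image gradient.

```bash
cat > fit.py <<'E'
from h import *
from scipy.optimize import minimize
from scipy.ndimage import map_coordinates
def samp(segs,n=40):
    t=np.linspace(0,1,n)[:,None]; return np.concatenate([np.array(a,float)*(1-t)+np.array(b,float)*t for a,b in segs])/1e3
def place(p,L,z0):
    c,s=np.cos(p[2]),np.sin(p[2]); return np.c_[p[0]+c*L[:,0]-s*L[:,1],p[1]+s*L[:,0]+c*L[:,1],L[:,2]+z0]
def edgefit(views,segs,z0,p0,rng=.006,sig=1.0):
    L=samp(segs); G=[]
    for im,c in views:
        g=cv2.GaussianBlur(im,(0,0),sig).astype(np.float32)
        m=np.sqrt(sum(cv2.Sobel(g,cv2.CV_32F,*k)**2 for k in ((1,0),(0,1))).sum(2)); G.append((np.minimum(m/m.mean(),8),c))
    f=lambda p:-sum(map_coordinates(m,proj(place(p,L,z0),c).T[::-1],order=1).mean() for m,c in G)
    best=min((np.array(p0)+[a,b,y] for a in np.arange(-rng,rng+1e-6,.001) for b in np.arange(-rng,rng+1e-6,.001) for y in np.radians([-2,-1,0,1,2])),key=f)
    r=minimize(f,best,method="Nelder-Mead",options=dict(initial_simplex=best+np.array([[0,0,0],[.0015,0,0],[0,.0015,0],[0,0,.02]])))
    return r.x,r.fun
E
python3 - <<'E'
from fit import *
im=cv2.imread("pics/scene0.png"); cs=viewer.camera_info("scene"); it=cv2.imread("pics/top0.png"); ct=viewer.camera_info("top")
p0=[.638,.230,np.radians(-56.3)]
seat=[((-35,-12,0),(35,-12,0)),((-35,12,0),(0,12,0)),((-35,-12,0),(-35,12,0)),((38,-7,10),(38,18,10)),((-4,17.5,10),(38,17.5,10)),((48,-7,10),(38,-7,10)),((-92,-70,-4),(92,-70,-4)),((-92,-70,-4),(-92,-20,-4))]
foot=[((-70,-95,43),(70,-95,43)),((90,-75,43),(90,140,43)),((-90,-75,43),(-90,0,43))]
for nm,v,s,z in (("scene seat",[(im,cs)],seat,.154),("top stage",[(it,ct)],[((92,-70,-4),(92,75,-4)),((0,-70,-4),(92,-70,-4))],.154)):
    r,f=edgefit(v,s,z,p0,.008); print(nm,(r[:2]*1e3).round(1),np.degrees(r[2]).round(2),f.round(2))
# chamber and tray
pt=[.610,-.315,np.radians(-84)]
ch=lambda z:[((-38,-17.5,z),(38,-17.5,z)),((-38,17.5,z),(38,17.5,z)),((-38,-17.5,z),(-38,17.5,z)),((38,-17.5,z),(38,17.5,z))]
tr=[((-60,-42,8),(60,-42,8)),((-60,42,8),(60,42,8)),((-60,-42,8),(-60,42,8)),((60,-42,8),(60,42,8))]
for nm,s in (("chamber",ch(15)),("tray",tr)):
    for k,v in (("top",[(it,ct)]),("scene",[(im,cs)]),("both",[(it,ct),(im,cs)])):
        r,f=edgefit(v,s,0,pt,.01,.7); print(nm,k,(r[:2]*1e3).round(1),np.degrees(r[2]).round(2),f.round(2))
x,y,w,h=190,290,110,83
q=cv2.resize(im[y:y+h,x:x+w],None,fx=7,fy=7,interpolation=cv2.INTER_CUBIC)
r,f=edgefit([(it,ct),(im,cs)],ch(15),0,pt,.01,.7)
for X in proj(place(r,samp(ch(15),12),0),cs): cv2.circle(q,tuple(int(t) for t in (X-[x,y])*7+3),2,(0,0,255),-1)
cv2.imwrite("pics/c1.png",q)
E
```

```text
scene seat [640.1 224.1] -57.96 -6.8
top stage [635.4 229.8] -55.51 -7.56
chamber top [ 608.4 -311.4] -85.18 -7.96
chamber scene [ 609.  -309.9] -84.16 -7.85
chamber both [ 608.9 -310.7] -84.42 -15.75
tray top [ 609.2 -315.6] -83.68 -3.54
tray scene [ 616.6 -322.8] -83.81 -5.15
tray both [ 610.7 -314.5] -83.59 -7.44
```

View pics/c1.png

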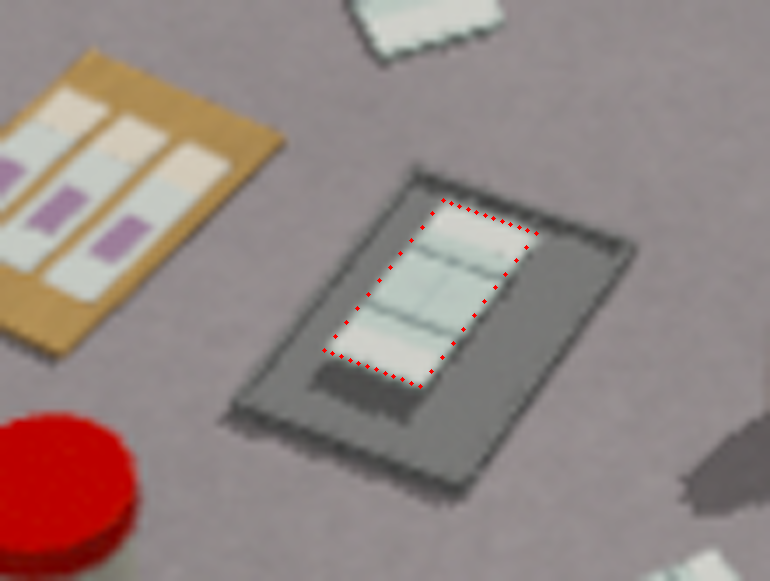

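The overlay fits the chamber's 76 x 35 outline in the tray closely: (608.9, -310.7) mm, yaw -84.4°. The seat fits disagree by several mm, so I'll fit both cameras jointly and overlay the result.

```bash
python3 - <<'E'
from fit import *
im=cv2.imread("pics/scene0.png"); cs=viewer.camera_info("scene"); it=cv2.imread("pics/top0.png"); ct=viewer.camera_info("top")
p0=[.637,.230,np.radians(-56.3)]
A=[((-35,-12,0),(35,-12,0)),((-35,-12,0),(-35,12,0)),((38,-7,10),(38,18,10)),((-4,17.5,10),(38,17.5,10)),((48,-7,10),(38,-7,10))]
B=[((-92,-70,-4),(92,-70,-4)),((92,-70,-4),(92,75,-4))]
r=p0
for nm,v,s in (("A scene",[(im,cs)],A),("B scene",[(im,cs)],B),("B both",[(im,cs),(it,ct)],B),("A+B scene",[(im,cs)],A+B)):
    for sg in (.6,1.2):
        r,f=edgefit(v,s,.154,p0,.005,sg); print(nm,sg,(r[:2]*1e3).round(1),np.degrees(r[2]).round(2),f.round(2))
x,y,w,h=335,150,80,60; k=9
q=cv2.resize(im[y:y+h,x:x+w],None,fx=k,fy=k,interpolation=cv2.INTER_CUBIC); q=np.clip(q.astype(float)*1.5,0,255).astype(np.uint8)
for p,col in ((p0,(0,255,255)),(r,(0,0,255))):
    for X in proj(place(p,samp(A+B,25),.154),cs): cv2.circle(q,tuple(int(t) for t in (X-[x,y])*k+k//2),1,col,-1)
cv2.imwrite("pics/s2.png",q)
E
```

```text
A scene 0.6 [640.8 224.7] -59.09 -6.41
A scene 1.2 [641.  224.8] -59.68 -6.05
B scene 0.6 [646.6 214.6] -57.2 -7.8
B scene 1.2 [646.9 214.9] -57.15 -7.88
B both 0.6 [636.1 230.5] -57.04 -11.24
B both 1.2 [638.3 229.9] -56.49 -11.78
A+B scene 0.6 [641.2 222.4] -57.78 -6.25
A+B scene 1.2 [641.9 221.8] -58.59 -6.29
```

View pics/s2.png

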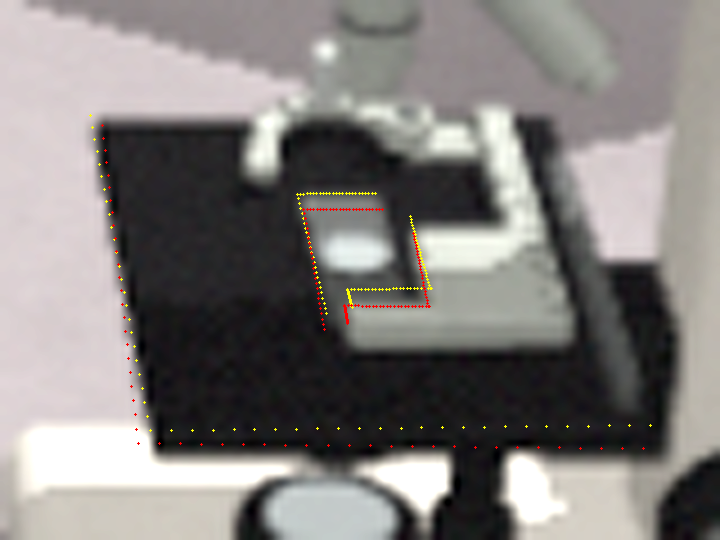

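The yellow model at (637, 230) matches the insert's left edge (300,195 px) and the stop face. The scene view suggests the holder lies 2–3 mm further along +x, but that is its weak direction. I'll take the seat as (637.5, 229.5) mm, yaw -56.3°, and move to hover over the clip pin.

Emit:
servo_tool --increments '[[[0.424,-0.098,-0.2],-2.239,0.45],[[0.424,-0.098,-0.2],-2.239,0.45],[[0.424,-0.098,-0.2],-2.239,0.45],[[0.424,-0.098,-0.2],-2.239,0.45],[[0.424,-0.098,-0.2],-2.239,0.45],[[0.424,-0.098,-0.2],-2.239,0.45],[[0.424,-0.098,-0.2],-2.239,0.45],[[0.424,-0.098,-0.2],-2.239,0.45],[[0.424,-0.098,-0.3],-2.239,0.45],[[0.424,-0.098,-0.4],-2.239,0.45],[[0.424,-0.098,-0.45],-2.239,0.45],[[0.424,-0.098,-0.491],-2.239,0.45],[[0.424,-0.098,-0.491],-2.239,0.45],[[0.424,-0.098,-0.491],-2.239,0.45]]' --squeeze 6

```text
t: 9.28
ee_pos: [0.563, 0.3363, 0.2475]
ee_rot: [[-0.456, 0.828, 0.326], [0.661, 0.56, -0.499], [-0.596, -0.012, -0.803]]
ft_force: [0.2, -1.0, 0.5]
width: 0.0384
finger_force: 0.0
```

```bash
python3 -c "
from h import *
s=ctrl.read_state(); print(s['t'],np.round(s['joint_pos'],3),np.round(s['ee_pos'],4)); print(np.round(s['ee_rot'],3))"
```

```text
9.275 [ 0.682  0.554  0.337  1.43  -0.635  1.68 ] [0.563  0.3363 0.2475]
[[-0.456  0.828  0.326]
 [ 0.661  0.56  -0.499]
 [-0.596 -0.012 -0.803]]
```

Emit:
servo_tool --increments '[[[0.009,-0.013,-0.02],0,0.45],[[0.018,-0.026,-0.04],0,0.45],[[0.027,-0.039,-0.05],0,0.45],[[0.027,-0.039,-0.06],0,0.45],[[0.027,-0.039,-0.06],0,0.45]]'

```text
t: 9.9
ee_pos: [0.5904, 0.2982, 0.1922]
ee_rot: [[-0.452, 0.828, 0.331], [0.664, 0.561, -0.495], [-0.595, -0.004, -0.803]]
ft_force: [0.1, 1.0, -0.3]
width: 0.0384
finger_force: 0.0
```

```bash
python3 - <<'E'
from h import *
a,_=viewer.capture("scene"); b,_=viewer.capture("top")
q=np.hstack([cv2.resize(a[130:210,335:415],(400,400),interpolation=cv2.INTER_CUBIC),cv2.resize(b[180:280,130:230],(400,400),interpolation=cv2.INTER_CUBIC)])
cv2.imwrite("pics/p1.png",np.clip(q[:,:,::-1]*1.4,0,255))
E
```

```text
[ WARN:0@1.757] global loadsave.cpp:1063 imwrite_ Unsupported depth image for selected encoder is fallbacked to CV_8U.
```

View pics/p1.png

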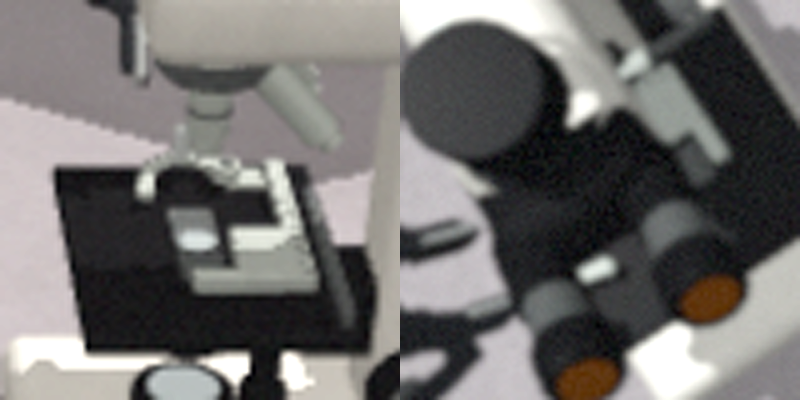

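```bash
python3 - <<'E'
from h import *
s=ctrl.read_state(); R=np.array(s["ee_rot"]); p=np.array(s["ee_pos"]); print(p.round(4))
S=np.array([.6375,.2295,.154]); a=np.radians(-56.3); M=np.array([[np.cos(a),-np.sin(a),0],[np.sin(a),np.cos(a),0],[0,0,1]])
print("tcp in seat mm",(M.T@(p-S)*1e3).round(1))
for nm in("scene","top"):
    c=viewer.camera_info(nm)
    for l,X in [("pin top",S+M@[-.077,-.002,.024]),("pinch tip",p+R@[0,0,.017]),("f+ tip",p+R@[0,.024,.015]),("f- tip",p+R@[0,-.024,.015]),("clip tip",S+M@[-.036,-.012,.003])]:
        print(nm,l,proj(X,c)[0].round(1), (M.T@(X-S)*1e3).round(1))
E
```

```text
[0.5907 0.2986 0.1924]
tcp in seat mm [-83.5  -0.6  38.4]
scene pin top [370.  156.1] [-77.  -2.  24.]
scene pinch tip [370.7 156.5] [-73.3  -0.6  24.8]
scene f+ tip [379.3 155.7] [-74.7  23.4  26.3]
scene f- tip [362.1 155.9] [-74.4 -24.6  26.4]
scene clip tip [367.7 170.1] [-36. -12.   3.]
top pin top [161.9 244.9] [-77.  -2.  24.]
top pinch tip [162.9 243.5] [-73.3  -0.6  24.8]
top f+ tip [156.5 235.1] [-74.7  23.4  26.3]
top f- tip [167.9 252.4] [-74.4 -24.6  26.4]
top clip tip [182.4 239.6] [-36. -12.   3.]
```

```bash
python3 - <<'E'
from h import *
def rep(d,n,p,R,w):
    P=cloud(d,viewer.camera_info(n)); Q=(P-p)@R*1e3
    m=(d>0)&(abs(Q[...,0])<20)&(abs(Q[...,1])<65)&(Q[...,2]>-130)&(Q[...,2]<25)
    q=Q[m]; print(n,m.sum())
    for lo in range(-120,25,10):
        k=q[(q[:,2]>=lo)&(q[:,2]<lo+10)]
        if len(k)>2: print(lo,len(k),"x",k[:,0].min().round(),k[:,0].max().round(),"y",k[:,1].min().round(),np.median(k[:,1]).round(),k[:,1].max().round())
R0=np.array([[-.9018,.4321,-.0006],[.4321,.9018,-.0008],[.0002,-.001,-1]]); p0=np.array([.2267,.4732,.2206])
rep(np.load("pics/scene0.npy"),"scene",p0,R0,.0856)
s=ctrl.read_state(); 
rep(viewer.capture("scene")[1],"scene",np.array(s["ee_pos"]),np.array(s["ee_rot"]),0)
rep(viewer.capture("top")[1],"top",np.array(s["ee_pos"]),np.array(s["ee_rot"]),0)
E
```

```text
scene 719
-120 113 x -20.0 5.0 y -65.0 -4.0 64.0
-110 73 x -20.0 12.0 y -65.0 1.0 65.0
-100 91 x -20.0 16.0 y -64.0 -5.0 63.0
-90 85 x -20.0 14.0 y -65.0 -21.0 64.0
-80 61 x -20.0 12.0 y -64.0 -35.0 63.0
-70 39 x -20.0 7.0 y -61.0 -40.0 62.0
-60 44 x -18.0 10.0 y -60.0 -2.0 59.0
-50 40 x -19.0 9.0 y -57.0 -42.0 56.0
-40 32 x -20.0 7.0 y -57.0 -39.0 56.0
-30 27 x -15.0 12.0 y -52.0 41.0 52.0
scene 266
-120 9 x -17.0 -7.0 y 18.0 30.0 41.0
-110 13 x -14.0 8.0 y -64.0 -62.0 -51.0
-100 23 x -15.0 16.0 y -63.0 -55.0 -45.0
-90 25 x -17.0 19.0 y -60.0 -54.0 -23.0
-80 30 x -16.0 16.0 y -56.0 -48.0 -24.0
-70 35 x -18.0 10.0 y -53.0 -44.0 -25.0
-60 31 x -18.0 16.0 y -47.0 -35.0 -24.0
-50 17 x -15.0 6.0 y -33.0 -30.0 -21.0
-40 22 x -13.0 8.0 y -33.0 -27.0 -19.0
-30 19 x -14.0 10.0 y -32.0 -27.0 -19.0
-20 17 x -14.0 6.0 y -31.0 -23.0 31.0
10 9 x 1.0 12.0 y -2.0 2.0 4.0
20 5 x 2.0 16.0 y -2.0 2.0 5.0
top 1642
-120 339 x -20.0 13.0 y -65.0 -5.0 64.0
-110 221 x -20.0 11.0 y -65.0 -0.0 65.0
-100 176 x -19.0 9.0 y -63.0 2.0 63.0
-90 184 x -20.0 14.0 y -60.0 -1.0 60.0
-80 133 x -19.0 16.0 y -57.0 16.0 55.0
-70 182 x -17.0 12.0 y -51.0 19.0 53.0
-60 73 x -17.0 11.0 y -47.0 21.0 48.0
-50 73 x -14.0 10.0 y -33.0 20.0 34.0
-40 63 x -14.0 10.0 y -33.0 -19.0 34.0
-30 58 x -15.0 11.0 y -33.0 19.0 32.0
-20 18 x -13.0 10.0 y 19.0 20.0 26.0
```

The depth data show the fingertips about 30 mm further back along the tool axis than the stated tip offset implies, in both poses. I'll measure this more precisely before touching anything.

```bash
python3 - <<'E'
from h import *
s=ctrl.read_state(); p=np.array(s["ee_pos"]); R=np.array(s["ee_rot"]); print(p.round(4),s["width"])
def bins(d,n,p,R,box):
    Q=(cloud(d,viewer.camera_info(n))-p)@R*1e3
    m=(d>0)&(abs(Q[...,0])<14)&(abs(Q[...,1])<box)&(Q[...,2]>-45)&(Q[...,2]<30); q=Q[m]
    for sg,l in ((1,"+"),(-1,"-")):
        k=q[(q[:,1]*sg>12)]; print(n,l,"tip z sorted",np.sort(k[:,2])[-10:].round(1))
    k=q[(abs(q[:,1])<10)&(q[:,2]>-5)]; print(" pin?",k.round(0).tolist()[:14])
    return
for i in range(2):
    for n in ("scene","top"): bins(viewer.capture(n)[1],n,p,R,40)
R0=np.array([[-.9018,.4321,-.0006],[.4321,.9018,-.0008],[.0002,-.001,-1]]); p0=np.array([.2267,.4732,.2206])
for n in ("scene","top"): bins(np.load(f"pics/{n}0.npy"),n,p0,R0,60)
E
```

```text
[0.5907 0.2985 0.1921] 0.03828001592072355
scene + tip z sorted [-20.]
scene - tip z sorted [-17.9 -17.4 -17.4 -16.4 -15.2 -14.7 -13.7 -11.  -11.  -10.4]
 pin? [[2.0, -2.0, 12.0], [9.0, 2.0, 11.0], [7.0, -1.0, 14.0], [10.0, 2.0, 14.0], [7.0, -1.0, 17.0], [10.0, 2.0, 17.0], [11.0, 5.0, 17.0], [8.0, -1.0, 20.0], [10.0, 2.0, 20.0], [8.0, 5.0, 20.0], [9.0, -1.0, 22.0], [8.0, 2.0, 23.0], [6.0, 4.0, 23.0], [9.0, -1.0, 25.0]]
top + tip z sorted [-17.  -16.5 -15.2 -14.9 -14.4 -13.8 -13.8 -13.6 -13.2 -13.1]
top - tip z sorted [-26.  -25.4 -25.4 -25.2 -25.2 -24.8 -24.1 -23.5 -23.2 -21.6]
 pin? []
scene + tip z sorted [-19.7]
scene - tip z sorted [-16.4 -14.6 -14.2 -13.9 -12.9 -12.4 -11.2 -10.   -9.7  -9.5]
 pin? [[10.0, 2.0, 11.0], [9.0, -0.0, 14.0], [1.0, 1.0, 15.0], [7.0, 2.0, 17.0], [6.0, 5.0, 17.0], [13.0, 0.0, 19.0], [2.0, 1.0, 21.0], [11.0, 5.0, 19.0], [10.0, 2.0, 22.0], [14.0, 6.0, 22.0], [10.0, 2.0, 25.0], [13.0, 6.0, 25.0], [14.0, -3.0, 27.0], [12.0, -0.0, 28.0]]
top + tip z sorted [-16.7 -16.1 -15.4 -15.2 -14.9 -14.8 -14.1 -13.8 -12.5 -12. ]
top - tip z sorted [-25.9 -25.9 -25.3 -25.  -24.8 -24.  -24.  -23.9 -22.5 -22. ]
 pin? []
scene + tip z sorted [-27.9 -27.7 -26.7 -26.5 -26.2 -25.8 -24.8 -24.5 -22.3 -21.8]
scene - tip z sorted [-28.8 -28.4 -27.6 -27.5 -27.3 -24.9 -24.5 -23.7 -23.5 -21.3]
 pin? []
top + tip z sorted [-28.4 -28.  -27.7 -27.5 -27.2 -26.  -25.4 -24.5 -24.2 -24.1]
top - tip z sorted [-32.8 -32.7 -32.6 -32.3 -32.1 -31.6 -29.9 -27.6 -26.  -23.7]
 pin? []
```

The tips sit about 11 mm behind the reported TCP when shut (12 mm at 38 mm opening, 23 mm when fully open). I'll use that instead, and continue along the tool to the pin and pinch it lightly.

Emit:
servo_tool --increments '[[[0.005,-0.007,-0.014],0,0.45],[[0.0095,-0.0145,-0.0285],0,0.45],[[0.0095,-0.0145,-0.0285],0,0.45],[[0.0095,-0.0145,-0.0285],0,0.0],[[0.0095,-0.0145,-0.0285],0,0.0],[[0.0095,-0.0145,-0.0285],0,0.0],[[0.0095,-0.0145,-0.0285],0,0.0],[[0.0095,-0.0145,-0.0285],0,0.0],[[0.0095,-0.0145,-0.0285],0,0.0]]' --squeeze 6

```text
t: 11.42
ee_pos: [0.6013, 0.2843, 0.1638]
ee_rot: [[-0.45, 0.828, 0.333], [0.665, 0.56, -0.494], [-0.596, -0.001, -0.803]]
ft_force: [7.9, 2.0, -2.1]
width: 0.0086
finger_force: 20.8
```

The pin is pinched (20.8 N, so that is the real minimum squeeze). I'll swing the clip open along its arc.

Emit:
servo_tool --increments '[[[-0.0004,0.0042,0],0,0.0],[[-0.0003,0.0084,0],0,0.0],[[0.0005,0.0126,0],0,0.0],[[0.0019,0.0166,0],0,0.0],[[0.0032,0.0192,0],0,0.0],[[0.0046,0.0215,0],0,0.0],[[0.0064,0.0238,0],0,0.0],[[0.0064,0.0238,0],0,0.0]]'

```text
t: 12.42
ee_pos: [0.6071, 0.3073, 0.1637]
ee_rot: [[-0.451, 0.828, 0.332], [0.664, 0.56, -0.495], [-0.596, -0.003, -0.803]]
ft_force: [2.9, -2.1, 3.7]
width: 0.0086
finger_force: 21.3
```

Emit:
servo_tool --increments '[[[0,0,0],0,0.3],[[0,0,0],0,0.3],[[0,0,0],0,0.3],[[-0.014,0.021,0.034],0,0.45],[[-0.028,0.042,0.068],0,0.45],[[-0.04,0.06,0.1],0,0.45],[[-0.04,0.06,0.14],0,0.45],[[-0.04,0.06,0.14],0,0.45]]'

```text
t: 13.42
ee_pos: [0.567, 0.368, 0.3055]
ee_rot: [[-0.45, 0.828, 0.334], [0.666, 0.56, -0.493], [-0.595, 0.0, -0.804]]
ft_force: [1.0, 0.1, -0.8]
width: 0.0387
finger_force: 0.0
```

```bash
python3 - <<'E'
from h import *
a,_=viewer.capture("scene")
q=cv2.resize(a[150:210,335:415],None,fx=7,fy=7,interpolation=cv2.INTER_CUBIC)
cv2.imwrite("pics/p2.png",np.clip(q[:,:,::-1]*1.4,0,255).astype(np.uint8))
s=ctrl.read_state(); print(s['t'],np.round(s['joint_pos'],3),np.round(s['ee_pos'],4)); print(np.round(s['ee_rot'],3))
E
```

```text
13.475 [ 0.714  0.609  0.589  1.641 -0.632  1.719] [0.5669 0.3677 0.3036]
[[-0.451  0.828  0.332]
 [ 0.665  0.56  -0.494]
 [-0.595 -0.002 -0.804]]
```

View pics/p2.png

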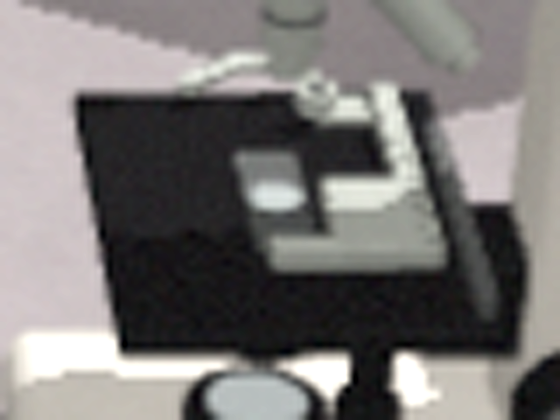

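The clip now stands open at (225,70) px, with its boss at (316,90) px, and the seat is clear. I'll carry the tool around the front of the microscope to hover above the tray.

Emit:
servo_tool --increments '[[[-0.06,-0.02,0.01],0,0.54],[[-0.12,-0.04,0.02],0,0.54],[[-0.18,-0.065,0.02],0,0.54],[[-0.19,-0.07,0.02],0,0.54],[[-0.19,-0.13,0.02],-0.1,0.54],[[-0.19,-0.19,0.02],-0.2,0.54],[[-0.19,-0.25,0.02],-0.3,0.54],[[-0.19,-0.31,0.02],-0.4,0.54],[[-0.19,-0.37,0.02],-0.494,0.54],[[-0.19,-0.43,0.0],-0.494,0.54],[[-0.19,-0.49,0.0],-0.494,0.54],[[-0.14,-0.53,-0.03],-0.494,0.54],[[-0.09,-0.56,-0.06],-0.494,0.54],[[-0.05,-0.6,-0.09],-0.494,0.54],[[0.0,-0.64,-0.12],-0.494,0.54],[[0.04,-0.663,-0.16],-0.494,0.54],[[0.04,-0.663,-0.2],-0.494,0.54],[[0.04,-0.663,-0.22],-0.494,0.54],[[0.04,-0.663,-0.22],-0.494,0.54]]'

```text
t: 15.85
ee_pos: [0.6053, -0.2958, 0.0802]
ee_rot: [[-0.085, 0.995, 0.053], [0.8, 0.1, -0.592], [-0.594, -0.008, -0.804]]
ft_force: [0.7, 0.3, 1.0]
width: 0.0455
finger_force: 0.0
```

```bash
python3 - <<'E'
from fit import *
s=ctrl.read_state(); p=np.array(s["ee_pos"]); R=np.array(s["ee_rot"]); print(s['t'],np.round(s['joint_pos'],3),p.round(4),s["width"]); print(R.round(3), "lean az",np.degrees(np.arctan2(R[1,2],R[0,2])).round(2))
for i in range(2):
  for n in ("scene","top"):
    im,d=viewer.capture(n); c=viewer.camera_info(n); cv2.imwrite(f"pics/h_{n}.png",im[:,:,::-1])
    Q=(cloud(d,c)-p)@R*1e3; m=(d>0)&(abs(Q[...,0])<14)&(abs(Q[...,1])<45)&(Q[...,2]>-45)&(Q[...,2]<15)&(cloud(d,c)[...,2]>.03); q=Q[m]
    for g in (1,-1):
        k=q[q[:,1]*g>12]; print(n,g,len(k),"tips",np.sort(k[:,2])[-8:].round(1),"inner y",np.percentile(k[:,1]*g,5).round(1) if len(k) else "")
E
```

```text
15.85 [-0.337  0.465 -0.329  0.481 -0.572  1.043] [ 0.6053 -0.2958  0.0802] 0.04550982886480382
[[-0.085  0.995  0.053]
 [ 0.8    0.1   -0.592]
 [-0.594 -0.008 -0.804]] lean az -84.93
scene 1 117 tips [-15.3 -14.9 -14.5 -14.2 -13.5 -13.4 -13.  -11.6] inner y 25.4
scene -1 119 tips [-15.9 -15.8 -15.4 -15.1 -14.7 -13.7 -13.5 -13.3] inner y 20.7
top 1 32 tips [-22.5 -22.5 -22.4 -22.1 -21.7 -18.9 -17.4 -16.1] inner y 23.4
top -1 25 tips [-29.1 -28.9 -25.7 -24.8 -21.9 -21.4 -21.3 -20.3] inner y 24.1
scene 1 103 tips [-18.  -18.  -17.8 -17.4 -15.9 -15.8 -15.7 -15.5] inner y 26.1
scene -1 104 tips [-17.4 -17.1 -17.  -16.8 -16.5 -14.8 -14.8 -14.6] inner y 19.3
top 1 26 tips [-26.6 -26.  -25.5 -24.5 -19.9 -18.7 -18.5 -16.8] inner y 24.4
top -1 27 tips [-28.8 -28.4 -25.9 -25.2 -23.3 -20.3 -19.3 -15.9] inner y 21.7
```

Emit:
servo_tool --increments '[[[0.0015,0,-0.03],0.005,0.54],[[0.0015,0,-0.055],0.005,0.54],[[0.0015,0,-0.066],0.005,0.54],[[0.0015,0,-0.07],0.005,0.54],[[0.0015,0,-0.074],0.005,0.54],[[0.0015,0,-0.074],0.005,0.5]]'

```text
t: 16.8
ee_pos: [0.6084, -0.2959, 0.0094]
ee_rot: [[-0.087, 0.994, 0.06], [0.798, 0.105, -0.593], [-0.596, -0.004, -0.803]]
ft_force: [-0.1, 0.5, 0.1]
width: 0.0426
finger_force: 0.0
```

```bash
python3 - <<'E'
from h import *
s=ctrl.read_state(); print(s['t'],np.round(s['ee_pos'],4),s['width'],np.round(s['ft_force'],2))
im,d=viewer.capture("scene"); im2,_=viewer.capture("top")
cv2.imwrite("pics/g1.png",np.hstack([cv2.resize(im[285:365,200:300],(480,384),interpolation=cv2.INTER_CUBIC),cv2.resize(im2[205:285,375:435],(288,384),interpolation=cv2.INTER_CUBIC)])[:,:,::-1])
E
```

```text
16.8 [ 0.6084 -0.2959  0.0094] 0.042561638592310415 [-0.08  0.55  0.14]
```

View pics/g1.png

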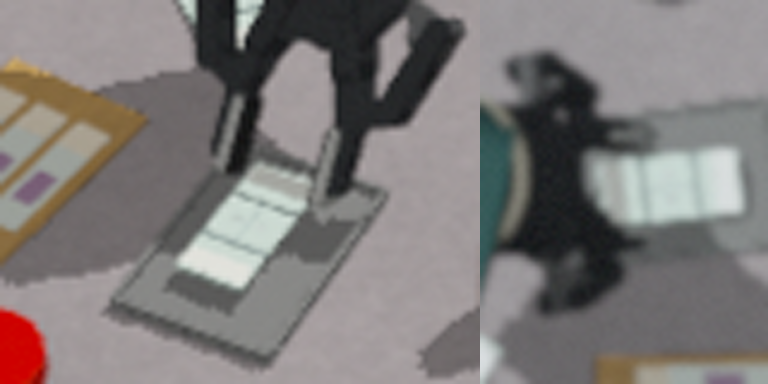

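The fingers straddle the chamber's near end: tips at (235,168) and (325,200) px, chamber edges between them. I'll go down 3.5 mm and close by position in small steps, because the minimum squeeze is too strong for the glass.

Emit:
servo_tool --increments '[[[0,0,-0.0035],0,0.47],[[0,0,-0.0035],0,0.44],[[0,0,-0.0035],0,0.43],[[0,0,-0.0035],0,0.425],[[0,0,-0.0035],0,0.42],[[0,0,-0.0035],0,0.42]]' --squeeze 20

```text
t: 17.65
ee_pos: [0.6082, -0.2958, 0.0054]
ee_rot: [[-0.087, 0.994, 0.059], [0.799, 0.105, -0.593], [-0.596, -0.004, -0.803]]
ft_force: [-0.5, -0.3, -0.7]
width: 0.0357
finger_force: 0.1
```

Emit:
servo_tool --increments '[[[0,0,0],0,0.416],[[0,0,0],0,0.413],[[0,0,0],0,0.413]]'

```text
t: 18.02
ee_pos: [0.6081, -0.2958, 0.0054]
ee_rot: [[-0.087, 0.994, 0.059], [0.799, 0.105, -0.593], [-0.596, -0.004, -0.803]]
ft_force: [-0.6, 0.3, 0.5]
width: 0.0354
finger_force: 0.3
```

Emit:
servo_tool --increments '[[[0,0,0],0,0.411],[[0,0,0],0,0.409],[[0,0,0],0,0.409]]'

```text
t: 18.4
ee_pos: [0.6081, -0.2958, 0.0054]
ee_rot: [[-0.087, 0.994, 0.059], [0.799, 0.105, -0.593], [-0.595, -0.004, -0.803]]
ft_force: [-0.8, -0.2, 0.2]
width: 0.0352
finger_force: 2.2
```

Emit:
servo_tool --increments '[[[0,0,0],0,0.407],[[0,0,0],0,0.406],[[0,0,0],0,0.406]]'

```text
t: 18.77
ee_pos: [0.6082, -0.2958, 0.0054]
ee_rot: [[-0.087, 0.994, 0.059], [0.799, 0.105, -0.593], [-0.596, -0.004, -0.803]]
ft_force: [0.4, 0.4, 0.7]
width: 0.0345
finger_force: 4.6
```

Emit:
servo_tool --increments '[[[0,0,0],0,0.404],[[0,0,0],0,0.402],[[0,0,0],0,0.402]]'

```text
t: 19.15
ee_pos: [0.6082, -0.2958, 0.0054]
ee_rot: [[-0.087, 0.994, 0.059], [0.799, 0.105, -0.593], [-0.596, -0.004, -0.803]]
ft_force: [0.7, 0.3, 0.0]
width: 0.0343
finger_force: 8.5
```

Emit:
servo_tool --increments '[[[0,0,0.003],0,0.402],[[0,0,0.009],0,0.402],[[0,0,0.018],0,0.402],[[0,0,0.03],0,0.402],[[0,0,0.045],0,0.402],[[0,0,0.06],0,0.402],[[0,0,0.06],0,0.402]]'

```text
t: 20.02
ee_pos: [0.6089, -0.2961, 0.0672]
ee_rot: [[-0.086, 0.994, 0.061], [0.798, 0.105, -0.593], [-0.596, -0.002, -0.803]]
ft_force: [0.5, 0.6, 0.3]
width: 0.0346
finger_force: 8.4
```

```bash
cat > tilt.py <<'E'
from fit import *
# chamber points in the tool frame from depth: plane fit and outline
def chamber(n,p,R,zlo):
    im,d=viewer.capture(n); c=viewer.camera_info(n); P=cloud(d,c)
    hsv=cv2.cvtColor(im,cv2.COLOR_RGB2HSV); 
    ey=R[:,1]; lx=np.array([R[0,2],R[1,2],0]); lx/=np.linalg.norm(lx); ly=np.array([-lx[1],lx[0],0]); T=p-.012*R[:,2]
    D=P-T; L=np.stack([D@lx,D@ly,D[...,2]],-1)*1e3
    m=(d>0)&(abs(L[...,1])<16)&(L[...,0]>-8)&(L[...,0]<62)&(abs(L[...,2]+2)<14)&(hsv[...,2]>130)
    q=L[m]; A=np.c_[q[:,:2],np.ones(len(q))]; w=np.ones(len(q),bool)
    for _ in range(4):
        k=np.linalg.lstsq(A[w],q[w,2],rcond=None)[0]; w=abs(q[:,2]-A@k)<4
    print(n,m.sum(),"tilt x,y deg",np.degrees(np.arctan(k[:2])).round(2),"top z at tip",k[2].round(1),"x range",np.percentile(q[:,0],[1,99]).round(1),"y",np.percentile(q[:,1],[1,50,99]).round(1)); return im
s=ctrl.read_state(); p=np.array(s["ee_pos"]); R=np.array(s["ee_rot"]); print(s['t'],p.round(4),s["width"],s["finger_force"])
for n in ("scene","top","scene","top"): im=chamber(n,p,R,0)
E
python3 tilt.py
```

```text
20.025 [ 0.6089 -0.2961  0.0672] 0.034556343532110165 8.447272174526006
scene 322 tilt x,y deg [-1.19  0.04] top z at tip -0.8 x range [-7.2 59.4] y [-15.8  -0.5  15.1]
top 335 tilt x,y deg [-0.94 -1.24] top z at tip -0.2 x range [-7.  58.9] y [-15.5  -0.1  15.4]
scene 316 tilt x,y deg [-0.71  1.05] top z at tip -2.7 x range [-6.5 59.8] y [-15.1  -0.1  15.6]
top 327 tilt x,y deg [-0.55  0.01] top z at tip -1.6 x range [-7.  58.2] y [-15.6  -0.1  15.3]
```

The chamber is held level (within about 1°) and centred, with its middle about 14.7 mm ahead of the TCP. Now I'll carry it around to the -x side of the stage.

Emit:
servo_tool --increments '[[[0,0,0.035],0,0.402],[[0,0,0.07],0,0.402],[[-0.01,0.005,0.105],0,0.402],[[-0.03,0.015,0.14],0,0.402],[[-0.055,0.03,0.17],0,0.402],[[-0.085,0.055,0.195],0,0.402],[[-0.115,0.08,0.215],0,0.402],[[-0.145,0.105,0.23],0,0.402],[[-0.175,0.13,0.235],0,0.402],[[-0.205,0.155,0.24],0,0.402],[[-0.23,0.18,0.245],0,0.402],[[-0.232,0.215,0.25],0.05,0.402],[[-0.232,0.25,0.25],0.1,0.402],[[-0.232,0.285,0.25],0.16,0.402],[[-0.232,0.32,0.25],0.22,0.402],[[-0.232,0.355,0.25],0.28,0.402],[[-0.232,0.39,0.25],0.34,0.402],[[-0.232,0.425,0.25],0.4,0.402],[[-0.232,0.46,0.25],0.45,0.402],[[-0.232,0.495,0.25],0.485,0.402]]'

```text
t: 22.72
ee_pos: [0.3759, 0.2004, 0.315]
ee_rot: [[-0.451, 0.83, 0.329], [0.665, 0.558, -0.496], [-0.596, -0.005, -0.803]]
ft_force: [0.5, -0.7, 0.8]
width: 0.0345
finger_force: 8.5
```

Emit:
servo_tool --increments '[[[0,0.035,0],0,0.402],[[0,0.07,0],0,0.402],[[0.01,0.1,0],0,0.402],[[0.035,0.125,0],0,0.402],[[0.065,0.145,0],0,0.402],[[0.1,0.155,0],0,0.402],[[0.135,0.155,-0.01],0,0.402],[[0.165,0.14,-0.03],0,0.402],[[0.185,0.13,-0.05],0,0.402],[[0.195,0.126,-0.056],0,0.402],[[0.195,0.126,-0.056],0,0.402]]'

```text
t: 24.1
ee_pos: [0.5711, 0.325, 0.2592]
ee_rot: [[-0.449, 0.831, 0.328], [0.666, 0.556, -0.497], [-0.596, -0.005, -0.803]]
ft_force: [0.5, 0.6, -0.1]
width: 0.0346
finger_force: 8.5
```

```bash
python3 tilt.py; python3 -c "
from h import *
s=ctrl.read_state(); R=np.array(s['ee_rot']); print(R.round(3), np.degrees(np.arctan2(R[1,2],R[0,2])))
S=np.array([.6375,.2295,.154]);a=np.radians(-56.3);M=np.array([[np.cos(a),-np.sin(a),0],[np.sin(a),np.cos(a),0],[0,0,1]]);print((M.T@(np.array(s['ee_pos'])-S)*1e3).round(1))"
```

```text
24.1 [0.5711 0.325  0.2592] 0.034559976010624015 8.484384262701496
[[-0.449  0.831  0.329]
 [ 0.666  0.557 -0.497]
 [-0.595 -0.004 -0.803]] -56.50150879221214
[-116.8   -2.2  105.8]Traceback (most recent call last):
  File "tilt.py", line 14, in <module>
    for n in ("scene","top","scene","top"): im=chamber(n,p,R,0)
                                               ~~~~~~~^^^^^^^^^
  File "tilt.py", line 12, in chamber
    print(n,m.sum(),"tilt x,y deg",np.degrees(np.arctan(k[:2])).round(2),"top z at tip",k[2].round(1),"x range",np.percentile(q[:,0],[1,99]).round(1),"y",np.percentile(q[:,1],[1,50,99]).round(1)); return im
                                                                                                                ~~~~~~~~~~~~~^^^^^^^^^^^^^^^
    return _quantile_unchecked(
        a, q, axis, out, overwrite_input, method, keepdims, weights)
    return _ureduce(a,
                    func=_quantile_ureduce_func,
    ...<5 lines>...
                    overwrite_input=overwrite_input,
                    method=method)
    r = func(a, **kwargs)
    result = _quantile(arr,
                       quantiles=q,
    ...<2 lines>...
                       out=out,
                       weights=wgt)
    slices_having_nans = np.isnan(arr[-1, ...])
                                  ~~~^^^^^^^^^
IndexError: index -1 is out of bounds for axis 0 with size 0
```

Emit:
servo_tool --increments '[[[0,0,-0.03],0,0.402],[[0,0,-0.055],0,0.402],[[0,0,-0.074],0,0.402],[[0,0,-0.081],0.003,0.402],[[0,0,-0.081],0.003,0.402],[[0.011,-0.0165,-0.081],0.003,0.402],[[0.022,-0.033,-0.081],0.003,0.402],[[0.032,-0.05,-0.081],0.003,0.402],[[0.041,-0.063,-0.081],0.003,0.402],[[0.041,-0.063,-0.081],0.003,0.402]]'

```text
t: 25.4
ee_pos: [0.6127, 0.2609, 0.1786]
ee_rot: [[-0.45, 0.83, 0.329], [0.665, 0.558, -0.496], [-0.596, -0.004, -0.803]]
ft_force: [-0.1, 0.1, -0.0]
width: 0.0348
finger_force: 8.5
```

```bash
cat > look.py <<'E'
import sys
from fit import *
s=ctrl.read_state(); p=np.array(s["ee_pos"]); R=np.array(s["ee_rot"])
S=np.array([.6375,.2295,.154]);a=np.radians(-56.3);M=np.array([[np.cos(a),-np.sin(a),0],[np.sin(a),np.cos(a),0],[0,0,1]])
az=np.arctan2(R[1,2],R[0,2]); t=M.T@(p-S)*1e3; print(s["t"],"tcp seat",t.round(1),"az",np.degrees(az).round(2),"lean",np.degrees(np.arccos(-R[2,2])).round(1),"ff",round(s["finger_force"],1),"ft",np.round(s["ft_force"],1))
im,d=viewer.capture("scene"); c=viewer.camera_info("scene"); x,y,w,h=335,150,80,60; k=9
q=np.clip(cv2.resize(im[y:y+h,x:x+w],None,fx=k,fy=k,interpolation=cv2.INTER_CUBIC)*1.4,0,255).astype(np.uint8).copy()
ch=[((-38,-17.5,4),(38,-17.5,4)),((-38,17.5,4),(38,17.5,4)),((38,-17.5,4),(38,17.5,4)),((38,-17.5,0),(38,17.5,0))]
cp=p+np.r_[np.cos(az),np.sin(az),0]*.0147; cp=np.array([cp[0],cp[1],az])
if len(sys.argv)>2:
    for X in proj(place(cp,samp(ch,20),p[2]+.0056),c): cv2.circle(q,tuple(int(t) for t in (X-[x,y])*k+k//2),1,(255,0,0),-1)
cv2.imwrite(sys.argv[1],q[:,:,::-1])
E
python3 look.py pics/l1.png ov
```

```text
25.4 tcp seat [-39.8  -3.2  24.6] az -56.42 lean 36.6 ff 8.5 ft [-0.1  0.1 -0. ]
```

View pics/l1.png

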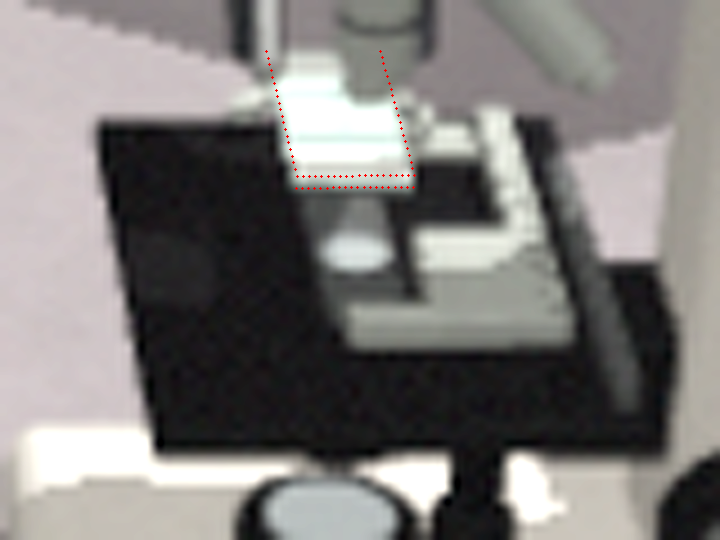

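The overlay matches the chamber over the seat: front edge at y≈188 px, claw inner edge at y≈297 px. That suggests the seat is 2–3 mm further along +x than assumed, so I'll come in short and feel for the claw and stop.

Emit:
servo_tool --increments '[[[0.0025,-0.0037,-0.0068],0,0.402],[[0.005,-0.0075,-0.0136],0,0.402],[[0.0075,-0.0112,-0.0204],0,0.402],[[0.01,-0.015,-0.025],0,0.402],[[0.01,-0.015,-0.0272],0,0.402],[[0.01,-0.015,-0.0272],0,0.402]]'

```text
t: 26.2
ee_pos: [0.6221, 0.2472, 0.1511]
ee_rot: [[-0.451, 0.829, 0.33], [0.665, 0.559, -0.496], [-0.595, -0.004, -0.803]]
ft_force: [-0.9, 0.2, -0.9]
width: 0.0345
finger_force: 8.5
```

```bash
python3 look.py pics/l2.png; python3 - <<'E'
from fit import *
# relative gap: chamber front edge vs claw, from the scene picture columns near the chamber's middle
im=cv2.imread("pics/l2.png").mean(2)
for u in (330,345,360,375,390,405): print(u,im[150:360:6,u].astype(int).tolist())
E
```

```text
26.2 tcp seat [-23.3  -3.   -2.9] az -56.34 lean 36.5 ff 8.5 ft [-0.9  0.2 -0.9]
330 [59, 148, 230, 253, 220, 233, 253, 254, 250, 248, 255, 255, 255, 255, 255, 251, 236, 250, 255, 240, 218, 207, 208, 207, 174, 118, 73, 52, 54, 42, 25, 18, 17, 19, 19]
345 [54, 123, 193, 228, 217, 235, 253, 255, 251, 249, 255, 255, 255, 255, 253, 245, 233, 251, 255, 239, 218, 207, 209, 207, 176, 125, 108, 103, 93, 87, 79, 67, 47, 32, 29]
360 [53, 121, 193, 229, 217, 235, 253, 255, 252, 252, 255, 255, 255, 255, 255, 249, 228, 248, 255, 240, 217, 207, 209, 207, 180, 139, 146, 164, 158, 148, 140, 138, 120, 78, 29]
375 [40, 121, 199, 233, 217, 234, 253, 254, 245, 243, 255, 255, 255, 255, 255, 248, 224, 247, 255, 241, 218, 206, 209, 207, 181, 138, 143, 162, 161, 149, 137, 134, 122, 84, 32]
390 [44, 53, 73, 106, 137, 156, 178, 205, 211, 224, 250, 254, 254, 255, 255, 250, 226, 248, 255, 241, 218, 205, 209, 207, 179, 136, 142, 163, 162, 149, 136, 134, 120, 81, 33]
405 [178, 178, 175, 154, 119, 88, 61, 42, 27, 30, 46, 62, 82, 101, 129, 137, 121, 142, 171, 180, 196, 215, 232, 217, 168, 118, 134, 166, 164, 150, 136, 134, 121, 81, 27]
```

Emit:
servo_tool --increments '[[[0.0014,-0.0021,0],0,0.404],[[0.0028,-0.0042,0],0,0.405],[[0.0028,-0.0042,0],0,0.405],[[0.0028,-0.0042,0],0,0.405]]'

```text
t: 26.75
ee_pos: [0.625, 0.243, 0.1512]
ee_rot: [[-0.451, 0.829, 0.33], [0.665, 0.559, -0.496], [-0.596, -0.004, -0.803]]
ft_force: [0.3, 0.2, -0.3]
width: 0.0348
finger_force: 6.7
```

Emit:
servo_tool --increments '[[[0.0008,-0.0012,0],0,0.405],[[0.0008,-0.0012,0],0,0.405]]'

```text
t: 27.0
ee_pos: [0.6258, 0.2417, 0.1512]
ee_rot: [[-0.451, 0.829, 0.33], [0.665, 0.559, -0.496], [-0.596, -0.004, -0.803]]
ft_force: [-0.0, 0.2, -0.7]
width: 0.0348
finger_force: 6.7
```

Emit:
servo_tool --increments '[[[0.0006,-0.0009,0],0,0.405],[[0.0006,-0.0009,0],0,0.405]]'

```text
t: 27.25
ee_pos: [0.6261, 0.2411, 0.151]
ee_rot: [[-0.452, 0.829, 0.33], [0.665, 0.559, -0.495], [-0.595, -0.005, -0.804]]
ft_force: [-3.5, 2.4, -0.1]
width: 0.0346
finger_force: 6.7
```

```bash
python3 look.py pics/l3.png; python3 - <<'E'
import cv2
im=cv2.imread("pics/l3.png").mean(2)
for u in (345,360,375,390,405): print(u,im[200:360:5,u].astype(int).tolist())
for v in (240,255,270,285): print(v,im[v,270:470:6].astype(int).tolist())
E
```

```text
27.25 tcp seat [-16.   -3.1  -3. ] az -56.35 lean 36.5 ff 6.7 ft [-3.5  2.4 -0.1]
345 [254, 250, 235, 246, 255, 255, 255, 254, 254, 254, 253, 252, 248, 248, 253, 253, 223, 207, 221, 243, 253, 231, 181, 125, 85, 81, 78, 70, 56, 43, 32, 27]
360 [253, 247, 228, 245, 255, 255, 255, 255, 255, 255, 255, 255, 252, 247, 253, 252, 223, 207, 221, 242, 251, 210, 156, 151, 156, 147, 139, 139, 125, 104, 60, 23]
375 [254, 247, 225, 243, 255, 255, 255, 255, 255, 255, 255, 255, 252, 248, 253, 252, 222, 206, 221, 242, 251, 211, 157, 154, 159, 147, 137, 137, 127, 110, 65, 26]
390 [249, 238, 210, 228, 253, 255, 255, 255, 255, 255, 255, 255, 250, 244, 253, 252, 223, 205, 215, 231, 239, 203, 160, 156, 159, 146, 136, 137, 126, 107, 60, 19]
405 [47, 40, 46, 58, 76, 91, 112, 133, 151, 153, 165, 177, 172, 169, 208, 238, 227, 210, 203, 185, 168, 159, 160, 163, 159, 147, 137, 136, 124, 107, 66, 28]
240 [12, 56, 162, 243, 255, 255, 255, 255, 255, 255, 255, 255, 254, 254, 255, 255, 255, 255, 255, 255, 255, 255, 217, 99, 120, 196, 225, 234, 231, 231, 234, 236, 235, 235]
255 [11, 32, 100, 179, 240, 254, 255, 255, 255, 255, 255, 255, 253, 252, 254, 255, 255, 255, 255, 255, 255, 253, 215, 144, 124, 151, 188, 216, 228, 224, 226, 228, 229, 229]
270 [24, 18, 21, 105, 207, 251, 255, 253, 253, 253, 253, 253, 253, 253, 253, 253, 253, 253, 253, 253, 253, 248, 223, 188, 132, 118, 161, 176, 177, 176, 178, 178, 177, 178]
285 [27, 18, 17, 91, 182, 223, 222, 205, 207, 207, 207, 207, 207, 207, 207, 207, 206, 206, 207, 206, 205, 208, 208, 201, 125, 79, 116, 142, 156, 152, 153, 154, 154, 154]
```

Contact with the claw: 4 N along -x. I'll back off 0.8 mm and feel for the back stop in +y.

Emit:
servo_tool --increments '[[[-0.0006,0.0009,0],0,0.405],[[0.0002,0.0014,0],0,0.405],[[0.001,0.002,0],0,0.405],[[0.001,0.002,0],0,0.405]]'

```text
t: 27.8
ee_pos: [0.6275, 0.2429, 0.1512]
ee_rot: [[-0.451, 0.829, 0.33], [0.665, 0.559, -0.496], [-0.596, -0.004, -0.803]]
ft_force: [-0.8, -0.2, -0.3]
width: 0.0348
finger_force: 6.6
```

Emit:
servo_tool --increments '[[[0.0006,0.0004,0],0,0.405],[[0.0006,0.0004,0],0,0.405]]'

```text
t: 28.05
ee_pos: [0.628, 0.2433, 0.1512]
ee_rot: [[-0.451, 0.829, 0.33], [0.665, 0.559, -0.496], [-0.596, -0.004, -0.803]]
ft_force: [-0.0, 0.1, -0.1]
width: 0.035
finger_force: 6.6
```

Emit:
servo_tool --increments '[[[0.0006,0.0004,0],0,0.405],[[0.0006,0.0004,0],0,0.405]]'

```text
t: 28.3
ee_pos: [0.6286, 0.2437, 0.1512]
ee_rot: [[-0.451, 0.829, 0.33], [0.665, 0.559, -0.496], [-0.596, -0.004, -0.803]]
ft_force: [0.5, 0.5, 1.3]
width: 0.0346
finger_force: 6.6
```

Emit:
servo_tool --increments '[[[0.0006,0.0004,0],0,0.405],[[0.0006,0.0004,0],0,0.405]]'

```text
t: 28.55
ee_pos: [0.629, 0.244, 0.1511]
ee_rot: [[-0.451, 0.829, 0.33], [0.664, 0.559, -0.496], [-0.596, -0.005, -0.803]]
ft_force: [-1.5, 0.1, -0.9]
width: 0.0344
finger_force: 6.7
```

Emit:
servo_tool --increments '[[[0.0005,0.0003,0],0,0.405],[[0.0005,0.0003,0],0,0.405]]'

```text
t: 28.8
ee_pos: [0.6292, 0.2442, 0.151]
ee_rot: [[-0.452, 0.829, 0.329], [0.664, 0.559, -0.496], [-0.595, -0.005, -0.803]]
ft_force: [-4.4, -0.2, -0.1]
width: 0.0346
finger_force: 7.0
```

Stop felt as well (about 4 N along -y). I'll back off 0.9 mm and lower gently onto the insert.

Emit:
servo_tool --increments '[[[-0.0008,-0.0005,0],0,0.405],[[-0.0008,-0.0005,-0.0006],0,0.405],[[-0.0008,-0.0005,-0.0012],0,0.405],[[-0.0008,-0.0005,-0.0016],0,0.405],[[-0.0008,-0.0005,-0.0016],0,0.405]]'

```text
t: 29.42
ee_pos: [0.6289, 0.244, 0.1496]
ee_rot: [[-0.451, 0.829, 0.33], [0.665, 0.559, -0.496], [-0.596, -0.004, -0.803]]
ft_force: [-1.1, -0.5, -0.3]
width: 0.0346
finger_force: 6.6
```

Emit:
servo_tool --increments '[[[0,0,-0.0005],0,0.405],[[0,0,-0.0005],0,0.405]]'

```text
t: 29.68
ee_pos: [0.6289, 0.244, 0.1491]
ee_rot: [[-0.451, 0.829, 0.33], [0.665, 0.559, -0.496], [-0.596, -0.004, -0.803]]
ft_force: [0.2, -0.7, -0.2]
width: 0.0347
finger_force: 6.6
```

Emit:
servo_tool --increments '[[[-0.0003,-0.0002,-0.0005],0,0.405],[[-0.0003,-0.0002,-0.0005],0,0.405]]'

```text
t: 29.92
ee_pos: [0.6285, 0.2437, 0.1486]
ee_rot: [[-0.451, 0.829, 0.33], [0.665, 0.559, -0.496], [-0.596, -0.004, -0.803]]
ft_force: [-0.4, 0.3, -0.1]
width: 0.0346
finger_force: 6.6
```

Emit:
servo_tool --increments '[[[0,0,-0.0004],0,0.405],[[0,0,-0.0004],0,0.405]]'

```text
t: 30.18
ee_pos: [0.6286, 0.2437, 0.1485]
ee_rot: [[-0.451, 0.829, 0.33], [0.664, 0.559, -0.496], [-0.596, -0.004, -0.803]]
ft_force: [-2.2, 0.5, 3.6]
width: 0.0345
finger_force: 6.9
```

The chamber is down on the insert (3.6 N, at the predicted height). I'll release slowly and back out along the tool axis.

Emit:
servo_tool --increments '[[[0,0,0.0002],0,0.41],[[0,0,0.0002],0,0.418],[[0,0,0.0002],0,0.43],[[0,0,0.0002],0,0.46],[[0,0,0.0002],0,0.5],[[0,0,0.0002],0,0.52],[[0,0,0.0002],0,0.52]]'

```text
t: 31.05
ee_pos: [0.6286, 0.2437, 0.1484]
ee_rot: [[-0.451, 0.829, 0.33], [0.665, 0.559, -0.496], [-0.596, -0.004, -0.803]]
ft_force: [0.6, -0.0, -0.1]
width: 0.0443
finger_force: 0.0
```

Emit:
servo_tool --increments '[[[-0.0033,0.005,0.008],0,0.52],[[-0.01,0.015,0.024],0,0.52],[[-0.0165,0.025,0.04],0,0.52],[[-0.028,0.042,0.068],0,0.52],[[-0.04,0.06,0.096],0,0.52],[[-0.04,0.06,0.096],0,0.52]]'

```text
t: 31.8
ee_pos: [0.5885, 0.3055, 0.2468]
ee_rot: [[-0.451, 0.828, 0.333], [0.665, 0.561, -0.493], [-0.596, -0.001, -0.803]]
ft_force: [0.8, 0.2, -0.7]
width: 0.0444
finger_force: 0.0
```

```bash
python3 look.py pics/l4.png; python3 - <<'E'
from fit import *
im=cv2.cvtColor(viewer.capture("scene")[0],cv2.COLOR_RGB2BGR); cs=viewer.camera_info("scene")
ch=[((-38,-17.5,4),(38,-17.5,4)),((-15,17.5,4),(38,17.5,4)),((38,-17.5,4),(38,17.5,4)),((-38,-17.5,4),(-38,0,4))]
for p0 in ([.6367,.2315,np.radians(-56.3)],):
    r,f=edgefit([(im,cs)],ch,.154,p0,.006,.7); print((r[:2]*1e3).round(1),np.degrees(r[2]).round(2),f)
E
```

```text
31.8 tcp seat [-90.5   1.4  92.8] az -55.95 lean 36.5 ff 0.0 ft [ 0.8  0.2 -0.7]
[634.8 232.6] -59.22 -7.226356506347656
```

The chamber is released on the seat, about 0.7 mm short of the claw and stop. I'll pinch the pin again and bring the clip back, slowing before contact.

Emit:
servo_tool --increments '[[[-0.008,0.041,-0.019],0,0.45],[[-0.008,0.041,-0.019],0,0.45],[[-0.002,0.032,-0.034],0,0.45],[[0.006,0.02,-0.054],0,0.45],[[0.013,0.0095,-0.071],0,0.45],[[0.0185,0.0018,-0.083],0,0.45],[[0.0185,0.0018,-0.083],0,0.45]]'

```text
t: 32.78
ee_pos: [0.607, 0.3038, 0.1606]
ee_rot: [[-0.451, 0.83, 0.328], [0.665, 0.558, -0.497], [-0.596, -0.006, -0.803]]
ft_force: [-0.8, 1.4, 1.1]
width: 0.0386
finger_force: 0.0
```

Emit:
servo_tool --increments '[[[0,0,0],0,0.2],[[0,0,0],0,0.0],[[0,0,0],0,0.0],[[0,0,0],0,0.0],[[0,0,0],0,0.0],[[0,0,0],0,0.0]]' --squeeze 20

```text
t: 33.52
ee_pos: [0.6072, 0.3057, 0.1619]
ee_rot: [[-0.451, 0.829, 0.331], [0.665, 0.559, -0.495], [-0.596, -0.003, -0.803]]
ft_force: [-1.1, 0.5, 7.2]
width: 0.0088
finger_force: 19.9
```

Emit:
servo_tool --increments '[[[0,0,0.001],0,0.0],[[0,0,0.002],0,0.0],[[0,0,0.002],0,0.0]]'

```text
t: 33.9
ee_pos: [0.6068, 0.3054, 0.1623]
ee_rot: [[-0.452, 0.829, 0.329], [0.665, 0.559, -0.496], [-0.595, -0.006, -0.804]]
ft_force: [5.0, -2.3, -8.5]
width: 0.0086
finger_force: 19.7
```

Emit:
servo_tool --increments '[[[-0.0027,-0.0036,-0.001],0,0.0],[[-0.0046,-0.0073,-0.001],0,0.0],[[-0.0061,-0.0113,-0.001],0,0.0],[[-0.0069,-0.0154,-0.001],0,0.0],[[-0.007,-0.0175,-0.001],0,0.0],[[-0.007,-0.0175,-0.001],0,0.0]]'

```text
t: 34.65
ee_pos: [0.6001, 0.2876, 0.1626]
ee_rot: [[-0.451, 0.829, 0.33], [0.664, 0.559, -0.496], [-0.596, -0.004, -0.803]]
ft_force: [1.9, 1.1, -1.0]
width: 0.0084
finger_force: 19.8
```

Emit:
servo_tool --increments '[[[0,-0.0008,0],0,0.0],[[0,-0.0008,0],0,0.0]]'

```text
t: 34.9
ee_pos: [0.6001, 0.2872, 0.1626]
ee_rot: [[-0.451, 0.829, 0.33], [0.665, 0.559, -0.496], [-0.596, -0.004, -0.803]]
ft_force: [-0.2, 1.7, -0.1]
width: 0.0088
finger_force: 20.0
```

```bash
cat > ft.py <<'E'
from h import *
F=[]
for i in range(8):
    im,_=viewer.capture("scene"); F.append(ctrl.read_state()["ft_force"])
print("ft mean",np.mean(F,0).round(2)); s=ctrl.read_state(); print(s["t"],np.round(s["ee_pos"],4))
cv2.imwrite("pics/last.png",im[:,:,::-1])
E
python3 ft.py
```

```text
ft mean [0.93 2.   0.9 ]
35.3 [0.6001 0.2872 0.1625]
```

Emit:
servo_tool --increments '[[[0,-0.0007,0],0,0.0],[[0,-0.0007,0],0,0.0]]'

```text
t: 35.55
ee_pos: [0.6001, 0.2867, 0.1625]
ee_rot: [[-0.451, 0.829, 0.33], [0.665, 0.559, -0.495], [-0.595, -0.004, -0.803]]
ft_force: [0.3, 3.8, 1.1]
width: 0.0086
finger_force: 20.2
```

```bash
python3 ft.py
```

```text
ft mean [1.   4.83 2.17]
35.95 [0.6001 0.2866 0.1625]
```

Resistance rises to 4.8 N at the pin (about 2 N at the clip's tip), at an estimated joint angle of 0.11–0.12. That fits the clip resting on the chamber's corner. I'll let go and back away.

Emit:
servo_tool --increments '[[[0,0.0003,-0.0003],0,0.12],[[0,0.0003,-0.0003],0,0.2],[[0,0.0003,-0.0003],0,0.35],[[0,0.0003,-0.0003],0,0.45],[[0,0.0003,-0.0003],0,0.45],[[-0.0066,0.01,0.016],0,0.45],[[-0.02,0.03,0.048],0,0.45],[[-0.036,0.055,0.088],0,0.45],[[-0.055,0.085,0.13],0,0.45],[[-0.075,0.11,0.17],0,0.45],[[-0.075,0.11,0.17],0,0.45]]'

```text
t: 37.33
ee_pos: [0.5245, 0.3987, 0.3348]
ee_rot: [[-0.451, 0.828, 0.334], [0.665, 0.561, -0.492], [-0.595, 0.0, -0.804]]
ft_force: [-0.1, 0.5, -0.0]
width: 0.0381
finger_force: 0.0
```

```bash
python3 - <<'E'
from fit import *
im,_=viewer.capture("scene"); x,y,w,h=345,152,64,48; k=12
q=np.clip(cv2.resize(im[y:y+h,x:x+w],None,fx=k,fy=k,interpolation=cv2.INTER_CUBIC)*1.0,0,255).astype(np.uint8)
cv2.imwrite("pics/f1.png",q[:,:,::-1])
E
```

```text
(no output)
```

View pics/f1.png

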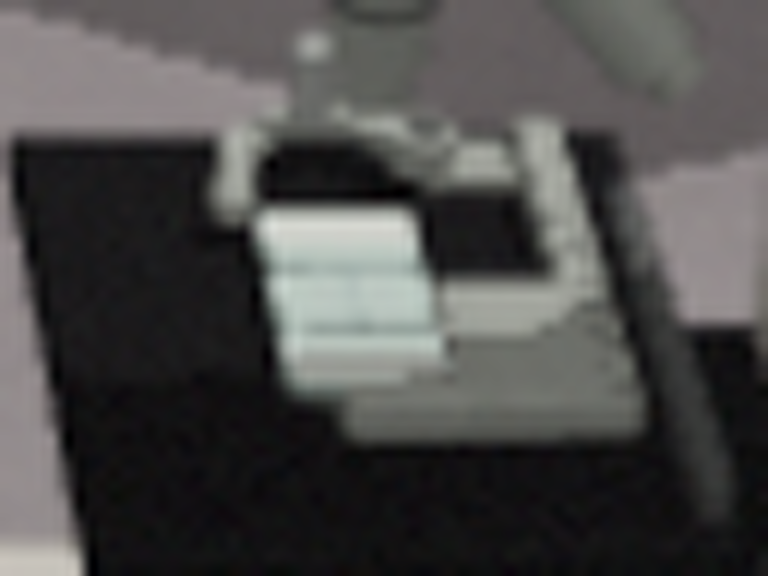

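The chamber lies in the corner with its right edge against the stop (440,330 px) and its front at the claw. The clip's tip at (232,215) px is next to the near corner (257,210) px. I'll check numerically that release did not move the clip compared with the loaded frame.

```bash
python3 - <<'E'
from h import *
a=cv2.imread("pics/last.png").astype(float); b=np.mean([viewer.capture("scene")[0][:,:,::-1].astype(float) for _ in range(3)],0)
A=a[160:185,358:385].mean(2); B=b[160:185,358:385].mean(2); print("max diff",abs(A-B).max().round(),"mean",abs(A-B).mean().round(1))
G=lambda I:cv2.GaussianBlur(I.astype(np.float32),(0,0),.5)
print("clip shift px",cv2.phaseCorrelate(G(a[158:172,360:368].mean(2)),G(b[158:172,360:368].mean(2))), "pin",cv2.phaseCorrelate(G(a[152:160,366:376].mean(2)),G(b[152:160,366:376].mean(2))))
for v in (167,168,169,170,171): print(v,b[v,360:372].mean(1).round().astype(int).tolist(),"| loaded",a[v,360:372].mean(1).round().astype(int).tolist())
print(ctrl.read_state()["t"])
E
```

```text
max diff 57.0 mean 3.0
clip shift px ((-0.14184486977673938, 0.3999352017939124), 0.9911464799195528) pin ((0.7438109813629659, -0.14903685416098522), 1.0948927477002144)
167 [27, 23, 70, 132, 161, 145, 54, 22, 25, 28, 26, 27] | loaded [20, 18, 73, 135, 161, 146, 53, 16, 18, 18, 15, 21]
168 [26, 23, 71, 127, 150, 139, 72, 28, 27, 26, 26, 26] | loaded [18, 18, 75, 130, 148, 133, 67, 22, 20, 20, 20, 19]
169 [25, 24, 51, 94, 111, 102, 92, 130, 131, 131, 131, 131] | loaded [17, 24, 55, 89, 92, 82, 91, 131, 131, 131, 131, 132]
170 [26, 23, 30, 63, 84, 76, 142, 203, 204, 204, 204, 205] | loaded [26, 21, 30, 56, 70, 67, 144, 205, 205, 206, 205, 205]
171 [23, 16, 15, 17, 19, 27, 133, 200, 205, 205, 205, 205] | loaded [26, 13, 17, 20, 22, 25, 134, 201, 206, 206, 206, 206]
37.525
```

```bash
python3 -c "
from rig import workorder
print(workorder.sign_off())"
```

```text
the job is handed in; nothing more can be done
None
```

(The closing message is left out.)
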